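Shift the feed lever of a gearbox through its H-gate

TASK

Change the feed of the grey gearbox on the desk: gently push its lever, without gripping it, out of the left-hand lane, through the cross slot and fully home into the slot whose end is marked by the narrow crosswise bar. Let go and leave the things standing round the gearbox where they are.

Things in the scene. Friction and masses are not known exactly. Their poses are not given: they have to be found in the camera images.
- gearbox: Fixed grey feed gearbox, 142 x 152 mm foot, steel gate plate on top, 95 mm high. Origin: centre of its underside, on the desk; x to its rear (away from the robot at yaw 0), y to its left, z up; it may stand turned. A round pulley sticks out of its right (-y) side as far as y = -94 mm, 19 to 71 mm high.
- gate (a point): Centre of the gate, on the plate's top face, axes as gearbox. Three lanes along x at y = +26 (left), 0 (middle), -26 mm (right), 16 mm wide, each a near (-x) and a far (+x) slot. One cross slot along y at x = 0, 16 mm wide, joins them: only there can the 10 mm stem change lanes; teeth 10 mm wide with round ends part the lanes. A raised mark lies beyond each of the six slot ends, at x = +/-44 mm.
- gear_shift (a joint): Lever tilt along the lanes, rad: 0 = upright (cross slot), + leans to gearbox +x (far slots), - to -x (near slots). Stops at +0.268 and -0.268 are the slots' ends (fully home). Starts anywhere between. No spring: the lever stays where it is left; it takes about 2 N at the knob to push.
- gear_cross (a joint): Lever tilt across the lanes, rad: + leans to gearbox +y (left). Left lane +0.31, middle lane 0, right lane -0.31, each with about 0.04 of play; stops at +0.33 and -0.33. It starts in the left lane. No spring, same friction as gear_shift.
- knob (a point): Middle of the lever's black barrel knob, 32 mm diameter, 52 mm high. The lever pivots at gearbox (0, 0, 12 mm); this point is 150 mm along the stem. At tilts a (gear_shift), b (gear_cross) it is at gearbox x = 0.150 sin a cos b, y = 0.150 sin b, z = 0.012 + 0.150 cos a cos b (m): 162 mm over the desk when upright, about 46 mm sideways from lane to lane, 40 mm from cross slot to slot end.
- stem (a point): Point on the lever's stem 80 mm from the pivot, where it passes through the gate plate. Home in a slot it is 22 to 24 mm short of that slot's mark.
- mark_bar: Mark of the wanted slot: dark raised bar 24 x 7 x 3 mm on the gate plate, lying across the lane; origin at the centre of its underside, axes as gearbox. It lies at gearbox x = +44 (far slot) or -44 mm (near slot), y = 0 (middle lane) or -26 mm (right lane); a disc (18 mm), a square (16 mm) and a ring (19 mm) mark the other three of these four slots, 16 mm discs the left lane's two.
- seal_dark: Loose dark round seal blank, 14 x 60 mm, standing upright on the desk right of the gearbox; leave alone. Origin at its foot.
- seal_tan: Loose tan round seal blank, 16 x 60 mm, standing upright right of the gearbox; leave alone. Origin at its foot.
- stone: Loose dark narrow stone case, 30 x 88 x 17 mm, lying left of the gearbox; leave alone. Origin at the centre of its underside.

How it is judged:
At the end, for the whole second after the job is handed in: The lever is at rest in the slot marked by the bar, home to within about 3 mm at the gate plate (stem point less than 26.5 mm from the centre of the bar), and the two seal blanks and the stone case are within 15 mm of where they stood (horizontal distance between stem and mark_bar below 0.0265 m and velocity of joint gear_shift between -0.05 and 0.05 rad/s and not (distance of any of seal_dark, seal_tan, stone from where it was at the start of the episode above 0.015 m)); the robot touches nothing.
It fails at once if a bystander (seal blank or stone case) is moved more than 15 mm or lifted (distance of any of seal_dark, seal_tan, stone from where it was at the start of the episode above 0.015 m).
It fails at once if the lever is gripped or forced: more than 35 N between the fingers and the lever (contact force between the fingers and gear_cross above 35 N).
It also fails if it takes over 48 s, if anything falls off the work surface, if the arm or the gripper's body presses on something with over 40 N, if the wrist force passes 120 N, or if a joint passes its speed limit or range.

ROBOT

A 7-joint arm with a two-finger parallel gripper is mounted at the origin on a cart in front of the work surface, level with it; the furniture and walls round the work are solid. World frame = base frame: x ahead of the robot, y to its left, z up, the work surface at z = 0. Lengths are in m, angles in rad, forces in N, time in s.
With the tool pointing down it reaches from about 0.4 to 0.85 m from the base axis. Payload 10.4 kg.
Tool frame: the origin (TCP) lies between the finger pads; the fingertips stand 22 mm ahead of it and the grasp point (between the pads) lies 3 mm ahead of it; z points along the fingers, y is the line along which they close (so a half turn about z gives the same grasp; the last joint's range is limited). The gripper opens to 85 mm and grips with 20 to 120 N. Pads are 22 mm wide; open, the fingers measure 114 mm over their backs; the gripper's body (76 mm by 85 mm) begins 54 mm behind the grasp point. The pads swing forward as they close: fully open they stand 13 mm farther back than shut.
Start: joints at [-1.25, 0.332, -0.065, 1.46, 0.022, 1.35, -0.088], TCP at [0.211, 0.588, 0.253] pointing down, gripper open.
Joint ranges: [-2.6, 2.6], [-0.5, 2.12], [-1.47, 1.34], [0.16, 2.42], [-1.27, 4.41], [0.06, 2.06], [-2.6, 2.6]. Speed limits (rad/s): [2.22, 2.22, 2.79, 2.79, 3.14, 3.14, 3.14].

INTERFACE

Orientations are given as a unit quaternion [x, y, z, w].
In Python, from workcell import manip, camera, ticket, boxes_of, outline_of gives the robot as it stands.
- The arm moves only by the tool carry_out, never from a script. Its argument "deltas" is a list of rows, each a list of 5 numbers: the shift along the tool's x, y, z as a fraction of full scale, then the turn about the tool's z as a fraction of full scale, then the opening, from -1 (shut) to 1 (fully open), so that 0 is half open. In form: [[tx, ty, tz, spin, gripper], ...]. A call has 1 to 20 rows; each row is the pose to reach, as a shift and turn from the pose commanded when the call began, along the tool's axes at that moment; what a row does not reach only later rows make up. Full scale, the value 1, is 150 mm for a shift and 30 degrees for a turn. A row lasts 1/8 s, in which the tool goes at most 62.5 mm and 10.7 degrees, less where a joint would pass 70% of its speed; a pose out of reach is approached as far as the arm can. A call with a number of a shift or a turn outside -1 to 1 is refused whole. A call with a gripper value outside its range is refused whole. The fingers move at their own pace and stop on an object; "force" is the grip in N (left out, the last holds). Time passes only in rows, so rows that repeat a pose let the fingers close. It gives the time, the measured TCP pose, the force, the opening and the grip force at its end, in the units of the state.
- manip.get_obs(): the state, without advancing time (a new reading comes with each control period).
- camera(name): name is "scene" or "side" or "wrist"; returns a dict with "img" (384x512x3 uint8, red, green, blue), "depth" (384x512 float32, m along the optical axis (not along the pixel's ray), 0 where there is no reading), "vertical_fov" (degrees; the focal length in pixels is half the picture's height over the tangent of half this angle, whatever the lens; pixels are square), "cx", "cy" (the principal point, pixels), "k1" (the pictures are not rectified: a ray, as slopes to the right and down, at radius r is drawn at 1 + k1 r^2 times it, then the intrinsics apply), "R" (3x3) and "t" (3): a world point X has camera coordinates R X + t. Camera axes: x right, y down, z forward; pixel columns grow to the right and rows downward; lengths in m; the calibration is good to about 2 mm. A picture is of the moment at which its call begins.
- ticket.hand_in(): hands the job in; it is judged then, once.
Trained networks look in a picture, given as the dict that the camera call returned (one of the last four; its "shot" number tells which), for a name from the list of things; names that differ only in an ending like _2 or _b are one class to them, and where a whole thing is asked for, a point or a joint stands for the part that bears it (a point fixed in the world has none). Each returns a list of dicts, best first, with "conf" (0 to 1); they miss things now and then, are a little off and sometimes report something else, mostly with a low value. They report only what shows in the picture. A call takes as long as a camera call.
- boxes_of(query, picture): "position" ([x, y, z] in m, in world coordinates, good to about 4 mm: the middle of the surface that is visible of it).
- outline_of(query, picture): "region" (384x512 bool, what is visible of it).
The state is a dict: "clock": time; "joint_pos": joint angles; "joint_velocities": joint speeds; "tau": joint torques, N m; "position": TCP position; "ee_rot": TCP orientation; "ft_force": force on the tool from outside, world axes, zero at the start; "torque": the same for the moment, N m; "grip_width": opening from 0.0 (shut) to 1.0 (fully open); "grasp_force": force on a finger pad.
Only numpy, scipy, OpenCV 4.12 (cv2) and the standard library are available. Lean on these libraries where they do the work, as an engineer would, in place of code of your own. Each camera call takes 0.05 s, during which the arm holds its last target. There are 200 camera calls.

## Working session

There is one attempt and no reset: what is moved stays moved. The work goes in short steps, Python scripts to look and compute and a tool call to move; the robot and the scene stay as the last step left them, time stands still between calls to the robot, and variables do not carry over. Pictures are saved under pics/ and viewed, at most 10 in all, crops included, and the job is handed in when it is done.

Besides the shell and the picture viewer there is one more tool, called after "Call:" by a JSON object that holds its "op" and its "data". carry_out: Moves the arm, as the interface text tells. Its arguments: {"type":"object","properties":{"deltas":{"type":"array","items":{"type":"array","items":{"type":"number"}}},"force":{"type":"number"}},"required":["deltas"]}

```bash
mkdir -p pics
cat > h.py <<'E'
import numpy as np, cv2
from workcell import manip, camera, ticket, boxes_of, outline_of
def world(c,u,v,d=None,z=None):
    f=192/np.tan(np.radians(c["vertical_fov"])/2)
    K=np.array([[f,0,c["cx"]],[0,f,c["cy"]],[0,0,1.]])
    p=cv2.undistortPoints(np.array([[[u,v]]],float),K,np.array([c["k1"],0,0,0,0.]))[0,0]
    r=np.array([p[0],p[1],1.]);R=np.array(c["R"]);t=np.array(c["t"])
    o=-R.T@t; w=R.T@r
    s=d if z is None else (z-o[2])/w[2]
    return o+s*w
E
python3 - <<'E'
from h import *
o=manip.get_obs();print(o["position"],o["ee_rot"],o["grip_width"],o["clock"])
ims=[]
for n in("scene","side"):
    c=camera(n);ims.append(c["img"])
    for q in("gearbox","mark_bar","knob","seal_dark","seal_tan","stone"):
        print(n,q,[(np.round(b["position"],3).tolist(),round(b["conf"],2)) for b in boxes_of(q,c)[:3]])
    cv2.imwrite(f"pics/{n}.png",c["img"][:,:,::-1])
E
```

```text
[0.21056806 0.58809339 0.25250601] [ 1.71050394e-01  9.85262020e-01 -7.12831148e-04 -7.93450645e-05] 1.0025702737151183 0.0
scene gearbox [([0.54, 0.224, 0.072], 0.93)]
scene mark_bar []
scene knob [([0.572, 0.226, 0.156], 0.56)]
scene seal_dark [([0.489, 0.082, 0.03], 0.66)]
scene seal_tan [([0.492, 0.082, 0.029], 0.64)]
scene stone [([0.589, 0.3, 0.013], 0.57)]
side gearbox [([0.558, 0.16, 0.093], 0.89)]
side mark_bar []
side knob [([0.574, 0.205, 0.159], 0.77)]
side seal_dark []
side seal_tan []
side stone [([0.6, 0.312, 0.016], 0.63)]
```

View pics/scene.png

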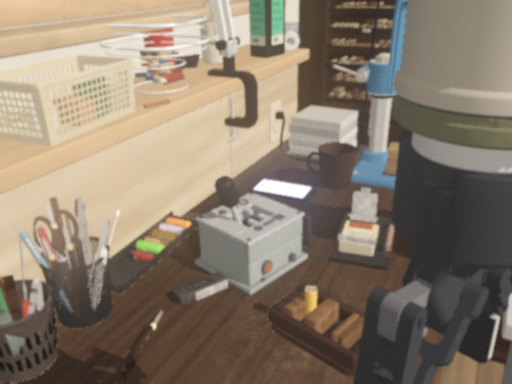

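View pics/side.png

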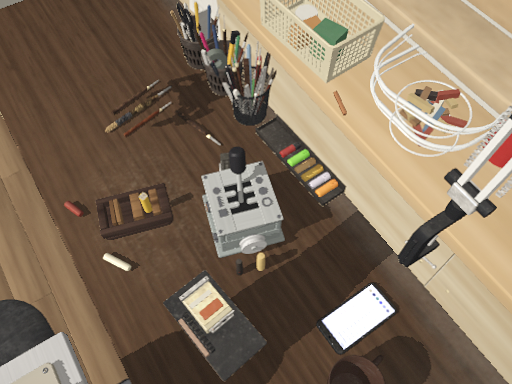

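```bash
cat >> h.py <<'E'
def cloud(c):
    f=192/np.tan(np.radians(c["vertical_fov"])/2)
    K=np.array([[f,0,c["cx"]],[0,f,c["cy"]],[0,0,1.]])
    v,u=np.mgrid[0:384,0:512]
    p=cv2.undistortPoints(np.stack([u,v],-1).reshape(-1,1,2).astype(float),K,np.array([c["k1"],0,0,0,0.])).reshape(384,512,2)
    r=np.dstack([p,np.ones((384,512))])*c["depth"][...,None]
    return (r-np.array(c["t"]))@np.array(c["R"])
def topdown(c,P,x0,x1,y0,y1,z,s):
    # rectified view of plane z: rows = x decreasing, cols = y decreasing ; s px/m
    f=192/np.tan(np.radians(c["vertical_fov"])/2)
    K=np.array([[f,0,c["cx"]],[0,f,c["cy"]],[0,0,1.]])
    H,W=int((x1-x0)*s),int((y1-y0)*s)
    i,j=np.mgrid[0:H,0:W]
    X=np.stack([x1-i/s,y1-j/s,np.full(i.shape,z)],-1).reshape(-1,3)
    q,_=cv2.projectPoints(X,cv2.Rodrigues(np.array(c["R"],float))[0],np.array(c["t"],float),K,np.array([c["k1"],0,0,0,0.]))
    q=q.reshape(H,W,2).astype(np.float32)
    return cv2.remap(c["img"],q[...,0],q[...,1],cv2.INTER_CUBIC)
E
python3 - <<'E'
from h import *
c=camera("side");P=cloud(c)
print("cam",-np.array(c["R"]).T@np.array(c["t"]))
m=(abs(P[...,2]-0.094)<0.006)&(P[...,0]>.4)&(P[...,0]<.75)&(P[...,1]>.05)&(P[...,1]<.35)
q=P[m];print(m.sum(),np.median(q[:,2]),q.min(0),q.max(0))
print(cv2.minAreaRect((q[:,:2]*1000).astype(np.float32)))
m=(P[...,2]>.125)&(P[...,2]<.22)&(P[...,0]>.4)&(P[...,0]<.75)&(P[...,1]>.1)&(P[...,1]<.32)
q=P[m];print("knob",len(q),q.mean(0),q.min(0),q.max(0))
for n in("seal_dark","seal_tan","stone"):
    pass
for u,v in((238,268),(261,262),(253,242),(145,203)):
    print(u,v,P[v,u])
im=topdown(c,P,.42,.68,.03,.36,.095,2200)
cv2.imwrite("pics/top.png",im[:,:,::-1]);print(im.shape)
E
```

```text
cam [ 0.33646072 -0.22795075  0.89898824]
3414 0.0949793037275184 [0.48195894 0.0893114  0.08825553] [0.64484965 0.25812949 0.0999866 ]
((563.9466552734375, 174.28402709960938), (142.07672119140625, 129.94866943359375), 73.27891540527344)
knob 402 [0.57993486 0.21028389 0.16384918] [0.56577534 0.19490755 0.13139026] [0.59823161 0.23395665 0.18195185]
238 268 [0.48913986 0.06959816 0.04030735]
261 262 [0.53226448 0.05424783 0.04510417]
253 242 [0.53544439 0.08765453 0.07280587]
145 203 [0.40072414 0.28855856 0.0548073 ]
(572, 725, 3)
```

View pics/top.png

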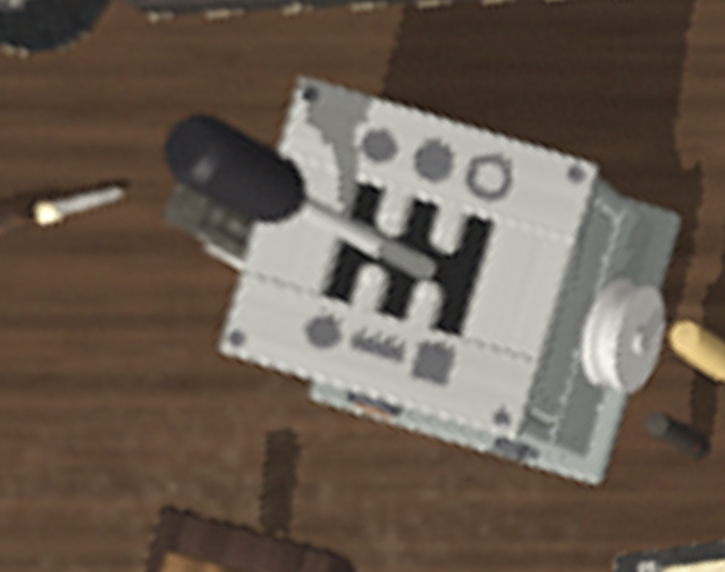

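Run:
```python
from h import *
g=np.zeros((14,16))
for n in("scene","side"):
    P=cloud(camera(n)).reshape(-1,3)
    i=np.floor((P[:,0]-.1)/.05).astype(int);j=np.floor((P[:,1]+.1)/.05).astype(int)
    k=(i>=0)&(i<14)&(j>=0)&(j<16)&(P[:,2]>0)
    np.maximum.at(g,(i[k],j[k]),P[k,2])
print("y from -.1 step .05; rows x .1..")
for r in range(14): print(round(.1+.05*r,2),(g[r]*100).round().astype(int))
yaw=np.radians(-16.4);R=np.array([[np.cos(yaw),-np.sin(yaw)],[np.sin(yaw),np.cos(yaw)]])
G=np.array([.5652,.1757]);n=np.array([.211,.588])
tx=np.array([-.9415,.337]);ty=np.array([.337,.9405])
for p in((.004,.125),(0,.031),(.05,0)):
    w=G+R@p;print(p,w,"tool",(w-n)@tx/.15,(w-n)@ty/.15)
```

```text
y from -.1 step .05; rows x .1..
0.1 [0 0 0 2 2 0 0 0 0 0 0 0 0 0 0 0]
0.15 [ 0  0  0  0  0  0  0  0  0  0  0  0 31 34 42  0]
0.2 [ 0  0  0  0  0  0  0  1  0  0  0  0 27 41 47 35]
0.25 [ 0  1  0  0  0  1  2  4  4  2  2  1  0 47 47  0]
0.3 [0 2 2 2 1 2 2 5 5 4 0 0 1 1 0 1]
0.35 [1 9 5 5 1 0 1 7 7 4 0 1 1 0 1 0]
0.4 [ 1 10  6  5  1  0  4  7  7  0  0  1  2  2  0  1]
0.45 [ 1  1  1  6 10 10  1  4  4  0  0  0  1  2  1  1]
0.5 [ 0  0  0  7 10 10 10 10  0  1  0  0  1  2  1  1]
0.55 [ 1  0  0 10 10 16 18  9  2  1  1  1  1  1  1  0]
0.6 [ 1  1  0 10 10 10 17  2  2  1  1  1  1  1  1  0]
0.65 [26  1  1  0  0  1  1  1  1 15 16 14 17 17 16 16]
0.7 [35 36 40 40 27 27 27 27 36 35 35 27 26 17 17 16]
0.75 [47 40 40 40 40 36 36 36 36 35 35 27 16 17 16 14]
(0.004, 0.125) [0.60432994 0.29448488] tool -3.1282315449109217 -0.9566585354772743
(0, 0.031) [0.57395259 0.20543873] tool -3.1376200389208315 -1.5832256681043984
(0.05, 0) [0.6131657  0.16158293] tool -3.4822770593285046 -1.770102776913575
```

Call:
{"op": "carry_out", "data": {"deltas": [[-0.3, -0.1, 0, 0, -1], [-0.65, -0.2, 0, 0, -1], [-1, -0.32, 0, 0, -1], [-1, -0.32, 0, 0, -1]], "force": 20}}

```text
clock: 1.35
position: [0.3406, 0.4891, 0.2536]
ee_rot: [0.175, 0.985, -0.0, 0.001]
ft_force: [-0.8, 0.5, -0.2]
grip_width: 0.144
grasp_force: 0.0
```

Call:
{"op": "carry_out", "data": {"deltas": [[-0.35, -0.1, 0, 0, -1], [-0.7, -0.2, 0, 0, -1], [-1, -0.32, 0, 0, -1], [-1, -0.32, 0, 0, -1]]}}

```text
clock: 1.85
position: [0.4638, 0.3937, 0.2533]
ee_rot: [0.174, 0.985, -0.0, 0.001]
ft_force: [-0.7, 0.4, -0.6]
grip_width: -0.002
grasp_force: 0.0
```

Call:
{"op": "carry_out", "data": {"deltas": [[-0.35, -0.1, 0, -0.11, -1], [-0.7, -0.2, 0, -0.11, -1], [-1, -0.3, 0, -0.11, -1], [-1, -0.3, 0, -0.11, -1], [-1, -0.3, 0, -0.11, -1], [-1, -0.3, 0, -0.11, -1]]}}

```text
clock: 2.6
position: [0.5855, 0.3061, 0.2534]
ee_rot: [0.141, 0.99, 0.0, -0.0]
ft_force: [-0.9, 0.1, -0.4]
grip_width: -0.002
grasp_force: 0.0
```

Run:
```python
from h import *
s=camera("side");w=camera("wrist")
a=cv2.resize(s["img"][120:300,130:330],None,fx=2,fy=2,interpolation=cv2.INTER_CUBIC)
b=cv2.resize(w["img"],None,fx=.9375,fy=.9375)[:360]
cv2.imwrite("pics/a.png",np.hstack([cv2.resize(a,(320,288)),cv2.resize(b,(470,288*1))])[:,:,::-1])
yaw=np.radians(-16.4);R=np.array([[np.cos(yaw),-np.sin(yaw)],[np.sin(yaw),np.cos(yaw)]]);G=np.array([.5652,.1757])
for c in(s,w):
    P=cloud(c);Q=P.copy();Q[...,:2]=(P[...,:2]-G)@R
    m=(c["depth"]>0)&(Q[...,2]>.125)&(Q[...,2]<.195)&(abs(Q[...,0])<.07)&(abs(Q[...,1])<.08)
    q=Q[m];print(len(q),len(q) and (q.mean(0),np.percentile(q,1,0),np.percentile(q,99,0)))
    for q in("knob","mark_bar"):print(q,[(b["position"],b["conf"]) for b in boxes_of(q,c)[:2]])
```

```text
410 (array([0.00442786, 0.0374625 , 0.16375242]), array([-0.00970751,  0.02423447,  0.13214356]), array([0.02009536, 0.05977601, 0.18138729]))
knob [([0.5766, 0.205, 0.1584], 0.57)]
mark_bar []
1829 (array([-0.00121966,  0.04896407,  0.16666786]), array([-0.01176902,  0.02934247,  0.13423603]), array([0.01652941, 0.06350822, 0.17843411]))
knob [([0.5732, 0.2229, 0.1762], 0.8)]
mark_bar [([0.5195, 0.188, 0.0983], 0.58)]
```

View pics/a.png

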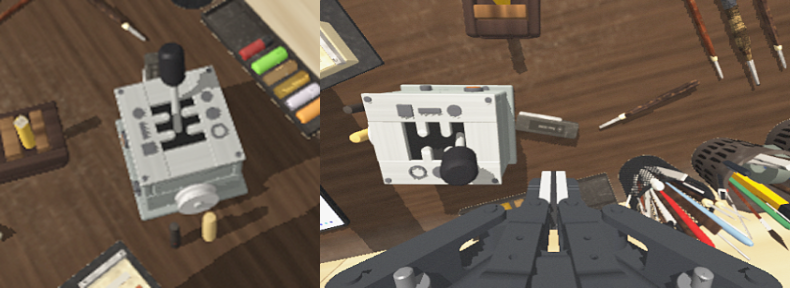

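Call:
{"op": "carry_out", "data": {"deltas": [[-0.14, 0, 0.2, 0, -1], [-0.14, 0, 0.4, 0, -1], [-0.14, 0, 0.62, 0, -1], [-0.14, 0, 0.62, 0, -1], [-0.14, -0.1, 0.62, 0, -1], [-0.14, -0.2, 0.62, 0, -1], [-0.14, -0.25, 0.62, 0, -1], [-0.14, -0.29, 0.62, 0, -1], [-0.14, -0.33, 0.62, 0, -1], [-0.14, -0.37, 0.62, 0, -1], [-0.14, -0.4, 0.62, 0, -1], [-0.14, -0.4, 0.62, 0, -1]]}}

```text
clock: 4.4
position: [0.59, 0.2406, 0.1605]
ee_rot: [0.143, 0.99, 0.0, 0.0]
ft_force: [1.0, 1.5, 1.8]
grip_width: 0.003
grasp_force: 1.2
```

```bash
cat >> h.py <<'E'
yaw=np.radians(-16.4);RG=np.array([[np.cos(yaw),-np.sin(yaw)],[np.sin(yaw),np.cos(yaw)]]);G=np.array([.5652,.1757])
def look(name):
    o=manip.get_obs();p=np.array(o["position"]);print("tcp in gearbox",(p[:2]-G)@RG,p[2],o["ft_force"],o["clock"])
    for n in("side","wrist"):
        c=camera(n);b=boxes_of("knob",c)[:1];r=outline_of("knob",c)
        Q=cloud(c);Q[...,:2]=(Q[...,:2]-G)@RG
        if r:
            m=r[0]["region"]&(c["depth"]>0)&(Q[...,2]>.12)&(Q[...,2]<.2)&(abs(Q[...,0])<.09)&(abs(Q[...,1])<.09)
            q=Q[m];print(n,r[0]["conf"],len(q),len(q)>0 and np.round([q.mean(0),np.percentile(q,2,0),np.percentile(q,98,0)],4).tolist())
        if n=="side": A=cv2.resize(c["img"][130:280,170:320],(400,400),interpolation=cv2.INTER_CUBIC)
        else: B=cv2.resize(c["img"],(400,300))
    cv2.imwrite(f"pics/{name}.png",np.hstack([A,np.vstack([B,0*B[:100]])])[:,:,::-1])
E
python3 -c "from h import *; look('b')"
```

```text
tcp in gearbox [0.00545526 0.06924552] 0.1605183940031719 [1.02543703 1.48721107 1.81180738] 4.4
side 0.91 311 [[0.0046, 0.0249, 0.162], [-0.0086, 0.0166, 0.1245], [0.0194, 0.0353, 0.183]]
wrist 0.96 3703 [[-0.0069, 0.0376, 0.1644], [-0.0115, 0.0211, 0.1384], [0.0007, 0.0522, 0.18]]
```

View pics/b.png

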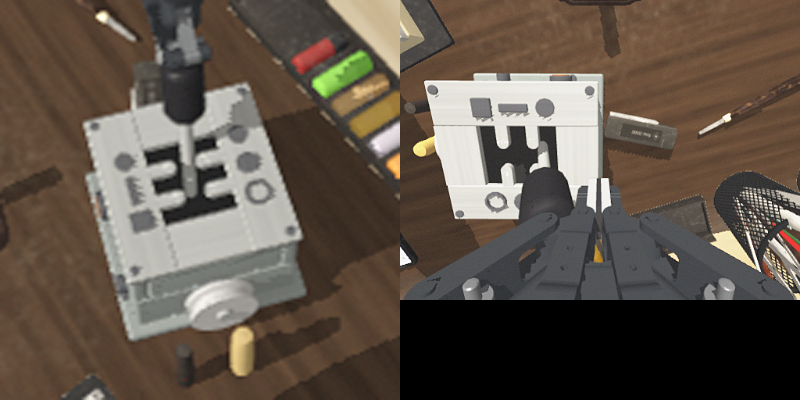

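Call:
{"op": "carry_out", "data": {"deltas": [[0, -0.04, 0, 0, -1], [0, -0.08, 0, 0, -1], [0, -0.12, 0, 0, -1], [0, -0.16, 0, 0, -1], [0, -0.2, 0, 0, -1], [0, -0.23, 0, 0, -1], [0, -0.25, 0, 0, -1], [0, -0.25, 0, 0, -1], [0, -0.25, 0, 0, -1]]}}

```text
clock: 5.82
position: [0.5832, 0.2065, 0.1662]
ee_rot: [0.142, 0.99, 0.003, 0.005]
ft_force: [2.3, 4.6, 31.4]
grip_width: 0.002
grasp_force: 14.2
```

```bash
python3 -c "from h import *; look('c')"
```

```text
tcp in gearbox [0.00852236 0.03462671] 0.16619157857725592 [ 2.33851737  4.63189814 31.40809031] 5.825
side 0.86 298 [[0.0053, -0.0059, 0.1679], [-0.0073, -0.0121, 0.1247], [0.0209, 0.0061, 0.1871]]
wrist 0.56 3781 [[-0.0043, 0.0062, 0.169], [-0.0094, -0.0082, 0.1427], [0.0035, 0.0189, 0.1841]]
```

View pics/c.png

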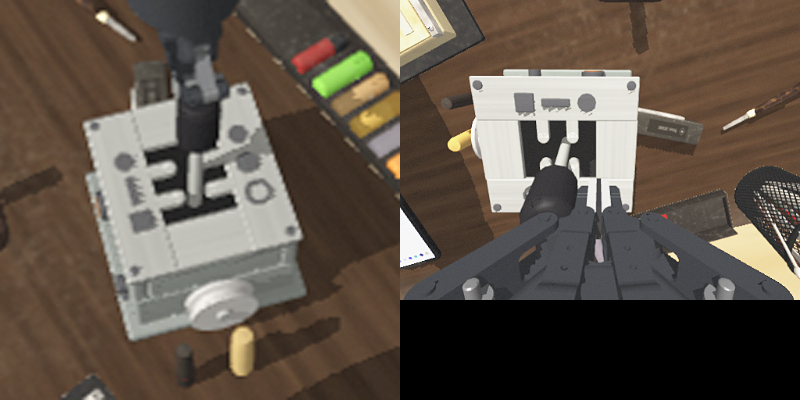

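Call:
{"op": "carry_out", "data": {"deltas": [[0, 0, -0.05, 0, -1], [0, 0, -0.12, 0, -1], [0, 0, -0.12, 0, -1]]}}

```text
clock: 6.5
position: [0.5794, 0.2043, 0.1786]
ee_rot: [0.143, 0.99, -0.0, -0.0]
ft_force: [0.3, 1.4, 1.6]
grip_width: 0.005
grasp_force: 0.4
```

Call:
{"op": "carry_out", "data": {"deltas": [[0, 0.1, 0, 0, -1], [0, 0.1, -0.2, 0, -1], [0, 0.1, -0.35, 0, -1], [-0.2, 0, -0.35, 0, -1], [-0.33, -0.21, -0.35, 0, -1], [-0.33, -0.21, -0.35, 0, -1], [-0.33, -0.21, -0.35, 0, -1]]}}

```text
clock: 7.38
position: [0.6177, 0.1615, 0.2302]
ee_rot: [0.142, 0.99, 0.0, -0.001]
ft_force: [-0.5, 0.8, -0.6]
grip_width: 0.003
grasp_force: 0.0
```

```bash
python3 -c "from h import *; look('d')"
```

```text
tcp in gearbox [0.0544123  0.00121717] 0.23015757554279578 [-0.53952399  0.82257886 -0.60463174] 7.375
side 0.95 378 [[0.0064, -0.0059, 0.1724], [-0.0071, -0.0151, 0.1346], [0.0221, 0.011, 0.1877]]
wrist 0.7 2300 [[0.0047, 0.0008, 0.18], [-0.0088, -0.0126, 0.1521], [0.0202, 0.0143, 0.1847]]
```

View pics/d.png

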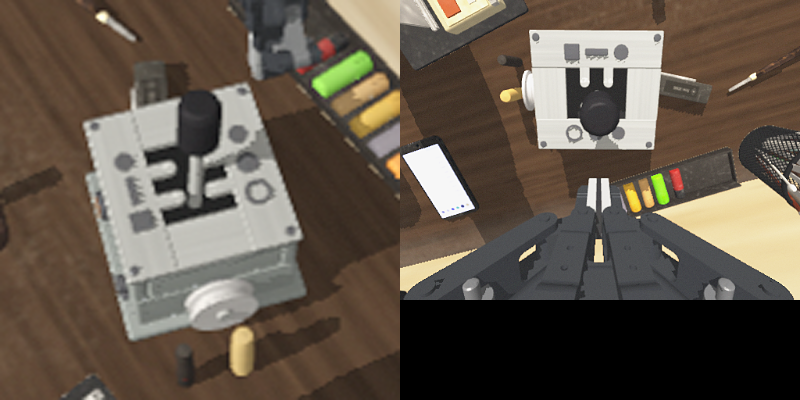

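Call:
{"op": "carry_out", "data": {"deltas": [[0, 0, 0.2, 0, -1], [0, 0, 0.39, 0, -1], [0, 0, 0.39, 0, -1], [0.08, 0, 0.39, 0, -1], [0.13, 0, 0.39, 0, -1], [0.17, 0, 0.39, 0, -1], [0.21, 0, 0.39, 0, -1], [0.25, 0, 0.39, 0, -1], [0.29, 0, 0.39, 0, -1], [0.33, 0, 0.39, 0, -1], [0.36, 0, 0.39, 0, -1], [0.38, 0, 0.39, 0, -1], [0.38, 0, 0.39, 0, -1]]}}

```text
clock: 9.3
position: [0.5629, 0.1766, 0.1721]
ee_rot: [0.143, 0.99, -0.0, -0.0]
ft_force: [-0.4, 0.9, 0.3]
grip_width: 0.001
grasp_force: 0.1
```

```bash
python3 -c "from h import *; look('e')"
```

```text
tcp in gearbox [-0.00242792  0.00018882] 0.17208343289768255 [-0.37088608  0.88287403  0.30490322] 9.3
side 0.78 370 [[-0.0302, -0.0058, 0.171], [-0.0459, -0.0148, 0.1424], [-0.0136, 0.011, 0.1847]]
wrist 0.67 4117 [[-0.0362, 0.0011, 0.1783], [-0.048, -0.0123, 0.1567], [-0.0216, 0.0148, 0.1828]]
```

View pics/e.png

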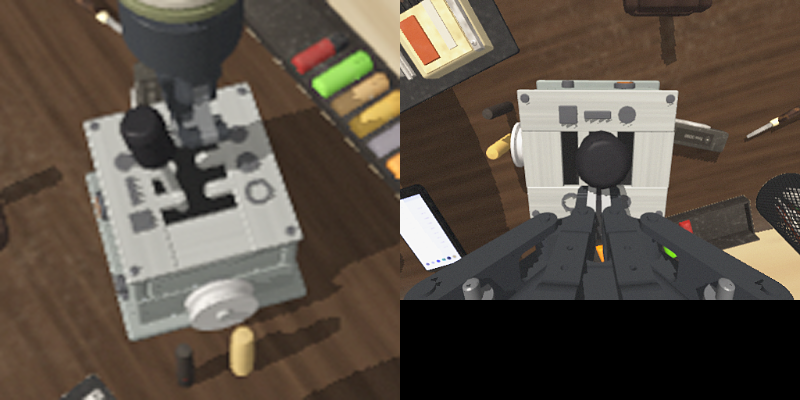

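Call:
{"op": "carry_out", "data": {"deltas": [[0.02, 0, 0, 0, -1], [0.035, 0, 0, 0, -1], [0.05, 0, 0, 0, -1], [0.05, 0, 0, 0, -1]]}}

```text
clock: 10.1
position: [0.5559, 0.1787, 0.1724]
ee_rot: [0.142, 0.99, 0.0, -0.0]
ft_force: [-0.2, -0.1, -0.8]
grip_width: 0.0
grasp_force: 0.2
```

Call:
{"op": "carry_out", "data": {"deltas": [[0.01, 0, 0, 0, -1], [0.015, 0, 0, 0, -1], [0.015, 0, 0, 0, -1]]}}

```text
clock: 10.48
position: [0.5539, 0.1792, 0.1723]
ee_rot: [0.143, 0.99, 0.0, -0.0]
ft_force: [0.9, 0.1, -0.8]
grip_width: 0.005
grasp_force: 0.5
```

Call:
{"op": "carry_out", "data": {"deltas": [[0.007, 0, 0, 0, -1], [0.013, 0, 0, 0, -1], [0.013, 0, 0, 0, -1]]}}

```text
clock: 10.85
position: [0.552, 0.1798, 0.1723]
ee_rot: [0.143, 0.99, 0.0, -0.0]
ft_force: [0.7, -0.1, -0.1]
grip_width: 0.0
grasp_force: 0.5
```

```bash
python3 -c "from h import *; look('f')"
```

```text
tcp in gearbox [-0.01381935  0.00024792] 0.172308146816335 [ 0.74828023 -0.09540232 -0.07069552] 10.85
side 0.81 370 [[-0.0411, -0.0059, 0.1685], [-0.0575, -0.0147, 0.1403], [-0.0245, 0.0112, 0.1829]]
wrist 0.56 3800 [[-0.0481, 0.0012, 0.1764], [-0.0603, -0.0124, 0.169], [-0.034, 0.0147, 0.1804]]
```

Call:
{"op": "carry_out", "data": {"deltas": [[0.007, 0, 0, 0, -1], [0.013, 0, 0, 0, -1], [0.013, 0, 0, 0, -1]]}}

```text
clock: 11.52
position: [0.5505, 0.1802, 0.1724]
ee_rot: [0.143, 0.99, 0.0, 0.0]
ft_force: [3.0, -0.7, -1.0]
grip_width: -0.002
grasp_force: 1.5
```

Call:
{"op": "carry_out", "data": {"deltas": [[0.007, 0, 0, 0, -1], [0.013, 0, 0, 0, -1], [0.013, 0, 0, 0, -1]]}}

```text
clock: 11.9
position: [0.549, 0.1805, 0.1725]
ee_rot: [0.143, 0.99, 0.0, 0.001]
ft_force: [5.6, -1.5, -2.4]
grip_width: 0.004
grasp_force: 2.6
```

Call:
{"op": "carry_out", "data": {"deltas": [[0.007, 0, 0, 0, -1], [0.013, 0, 0, 0, -1], [0.013, 0, 0, 0, -1]]}}

```text
clock: 12.28
position: [0.5477, 0.1807, 0.1726]
ee_rot: [0.143, 0.99, 0.0, 0.001]
ft_force: [7.8, -2.3, -2.8]
grip_width: -0.0
grasp_force: 3.8
```

Call:
{"op": "carry_out", "data": {"deltas": [[-0.1, 0, 0, 0, -1], [-0.3, 0, 0, 0, -1], [-0.35, 0, -0.3, 0, -1], [-0.35, 0, -0.6, 0, -1], [-0.35, 0, -0.6, 0, -1], [-0.35, 0, -0.6, 0, -1]]}}

```text
clock: 13.02
position: [0.5967, 0.1667, 0.2616]
ee_rot: [0.142, 0.99, -0.0, -0.001]
ft_force: [0.7, -0.3, -0.7]
grip_width: 0.004
grasp_force: 0.0
```

Run:
```python
from h import *
look('g')
c=camera("scene")
for q in("seal_dark","seal_tan","stone"): print(q,[(b["position"],b["conf"]) for b in boxes_of(q,c)[:2]])
```

```text
tcp in gearbox [0.03272822 0.00022749] 0.2616071080193579 [ 0.71117789 -0.25515411 -0.67637288] 13.025
side 0.81 380 [[-0.0421, -0.0056, 0.1677], [-0.0587, -0.0145, 0.1395], [-0.0242, 0.012, 0.1825]]
wrist 0.63 1931 [[-0.0443, 0.0007, 0.1737], [-0.0601, -0.0133, 0.146], [-0.0258, 0.0146, 0.1804]]
seal_dark [([0.4907, 0.0766, 0.0294], 0.72)]
seal_tan []
stone [([0.5885, 0.2998, 0.0133], 0.79)]
```

View pics/g.png

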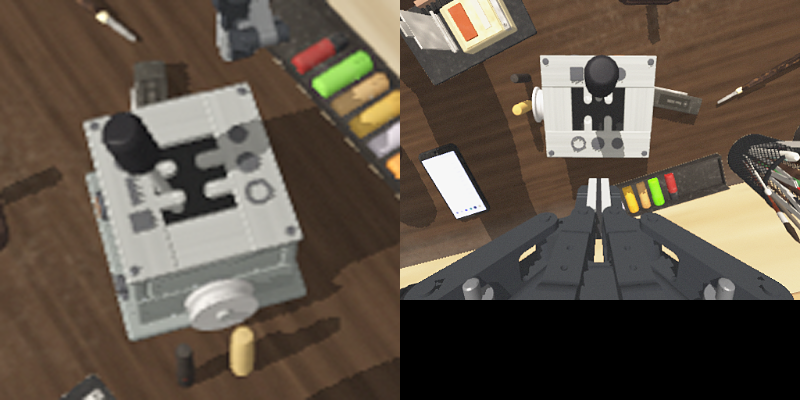

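The lever stands at its stop in the middle near slot, next to the bar. The seal blanks and stone have not moved, and the gripper is clear.

```bash
python3 -c "from h import *; print(ticket.hand_in())"
```

```text
the job is handed in; nothing more can be done
None
```

I pushed the lever across to the middle lane and home against its stop in the near slot marked by the bar, without gripping it; the stone and seal blanks look undisturbed, and the job is handed in with no verdict returned.

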